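# Lift the finished capsules with the cam lever and hold them up

### The job

The capsules in the bench capsule machine are locked and ready to come out. Take the press plate off them by its black bar and set it down flat, the bar up, in the empty steel tray (put it down, do not drop it), and only then swing the machine's cam lever by its white grip to the point where the capsules stand highest, which is with the lever upright. Keep hold of the grip and finish while holding the lever there, because it springs back; leave everything else on the bench where it is.

Things in the scene. Friction and masses are not known exactly. Their poses are not given: they have to be found in the camera images.
- machine: Capsule machine, fixed to the bench: steel and aluminium block 190 (x) by 170 (y) mm, deck 125 mm above the bench. Origin: centre of its underside. -x is its front; the cam lever is on its -y side. Four guide pins 18 mm high, 12 mm thick stand on the deck at x +-82, y +-74 mm. Under the press plate 10 by 10 white capsules (114 by 114 mm) sit 3 mm below the deck's face and rise 14.5 mm with the lever.
- deck (a point): Centre of the machine's deck, on its upper face, 125 mm above the bench; axes as the machine's.
- press_plate: Press plate: aluminium, 122 by 122 mm, 12 mm thick with the black rubber pad underneath, about 0.4 kg, a black grip bar on top. It starts loose on the deck over the capsules, roughly centred and square to the machine. Origin: centre of the pad's underside; z is up through the bar; the bar runs along its y axis.
- plate_bar (a point): Middle of the press plate's black grip bar, 46 mm above the plate's underside: a round bar 16 mm thick and 100 mm long along the plate's y axis, on two posts 80 mm apart, with 26 mm of free space under it.
- steel_tray: Empty shallow stainless steel tray, 160 by 160 mm outside, 152 by 152 inside, walls 18 mm high, loose on the bench left (+y) of the machine in one of two places, nearer or farther; the white tray has the other. Origin: centre of its underside; its floor is 4 mm above this; its sides lie along its x and y axes.
- lift_lever (a joint): Angle of the cam lever (rad). 0: level, pointing to the machine's front (-x); grows as it swings up; 1.571: upright, highest lift; beyond that the capsules sink again, stop at 1.95. It starts at rest between 0 and 0.15. A spring and friction resist, about 2 N at the grip at first and 6 N at the top; let go there, it falls back.
- lift_grip: The lever's white grip: cylinder 22 mm thick, 66 mm long, parallel to the machine's y axis, revolving freely on its pin, so a hand need not turn with it. Origin: its centre, 120 mm from the lever's axis and 142 mm to the -y side of the machine's middle. The lever's steel bar joins it at the end nearer the machine.
- lever_pivot (a point): Point on the lever's axis of rotation (which runs along the machine's y axis) in line with the middle of the white grip: in the machine's frame x = 30, y = -142, z = 80 mm. The grip's centre circles this point at 120 mm radius, going from the front (-x) upward.
- capsule_bed (a joint): Lift of the capsules (m): 0 with the lever down, 0.0145 at the highest point, with the lever upright.
- white_tray: White plastic tray with loose capsules in it, 145 by 150 mm, 24 mm high: a bystander. Origin: centre of its underside.
- cap_plate: Aluminium cap plate with white capsule caps and four steel knobs, 156 by 176 mm, lying on the bench right of the machine, 26 mm high: a bystander. Origin: centre of its underside.
- white_bottle: White jar 64 mm in diameter, 110 mm high: a bystander. Origin: centre of its underside.
- amber_bottle: Amber bottle 56 mm in diameter, 130 mm high: a bystander. Origin: centre of its underside.
- steel_beaker: Open steel beaker 76 mm wide, 85 mm high: a bystander. Origin: centre of its underside.
- spatula: Blue-handled spatula 190 mm long, lying on the bench: a bystander.
- brush: Wooden-handled brush 170 mm long, lying on the bench: a bystander.
Mind the look-alikes: they are no part of the job. Leave any green or red look-alike of the press_plate alone.

How it is judged (in metres and radians):
On the way, in this order (a step that is already met when the one before it is completed fails the run):
1. the press plate stands flat in the steel tray (its underside within 6 mm of the tray's floor) while the fingers still hold it (x of press_plate in the frame of steel_tray between -0.03 and 0.03 m and y of press_plate in the frame of steel_tray between -0.03 and 0.03 m and z of press_plate in the frame of steel_tray between 0 and 0.01 m and angle between press_plate's own z axis and vertical below 0.06 rad and contact force between the fingers and press_plate above 0.3 N), for 0.05 s.
2. the press plate is let go and lies flat in the steel tray (x of press_plate in the frame of steel_tray between -0.03 and 0.03 m and y of press_plate in the frame of steel_tray between -0.03 and 0.03 m and z of press_plate in the frame of steel_tray between 0 and 0.01 m and angle between press_plate's own z axis and vertical below 0.06 rad and contact force between the fingers and press_plate below 0.1 N and linear speed of press_plate below 0.03 m/s), for 0.2 s.
3. the cam lever is swung by its white grip to its highest lift (value of joint lift_lever between 1.441 and 1.701 rad and value of joint capsule_bed above 0.0141 m and contact force between the fingers and lift_grip above 1 N), for 0.3 s.
At the end, for the whole second after the job is handed in: The fingers still hold the white grip (1 N or more), the lever is still and within 0.13 rad of upright, the capsules raised at least 14.1 of 14.5 mm; the press plate lies untouched, flat (within 0.06 rad) and bar up in the steel tray, within 30 mm of its middle along each side (all of step 2 and all of step 3 and velocity of joint lift_lever between -0.08 and 0.08 rad/s and contact force between the arm and press_plate below 0.1 N); the arm keeps its last pose, push and grip.
It fails at once if the lever is raised (beyond 0.4 rad) while the press plate is still over the capsules (value of joint lift_lever above 0.4 rad and horizontal distance between press_plate and deck below 0.1 m).
It fails at once if one of the bystanders (white capsule tray, cap plate, white jar, amber bottle, steel beaker, spatula, brush) is moved by more than 20 mm (distance of any of white_tray, cap_plate, white_bottle, amber_bottle, steel_beaker, spatula, brush from where it was at the start of the episode above 0.02 m).
It fails at once if a bystander standing on the bench is tipped over (angle between any of white_tray, cap_plate, white_bottle, amber_bottle, steel_beaker's own z axis and vertical above 0.4 rad).
It also fails if it takes over 58 s, if anything falls off the work surface, if the arm or the gripper's body presses on something with over 40 N, if the wrist force passes 120 N, or if a joint passes its speed limit or range.

### The arm

A 6-joint arm with a two-finger parallel gripper is mounted at the origin on the work surface. World frame = base frame: x ahead of the robot, y to its left, z up, the work surface at z = 0. Lengths are in mm, angles in rad, forces in N, time in s.
With the tool pointing down it reaches from about 350 to 775 mm from the base axis. Payload 7.3 kg.
Tool frame: the origin (TCP) lies on the centre line of the jaws, within the pads' length; the fingertips stand 17 mm ahead of it and the grasp point (between the pads) lies 2 mm behind it; z points along the fingers, y is the line along which they close (so a half turn about z gives the same grasp; the last joint's range is limited). The gripper opens to 92 mm and grips with 3 to 60 N. Pads are 19 mm wide; open, the fingers measure 130 mm over their backs; the gripper's body (75 mm by 190 mm) begins 47 mm behind the grasp point.
Start: joints at [1.058, 0.342, 1.524, -0, 1.275, -0.146], TCP at [188.267, 490.101, 243.741] pointing down, gripper open.
Joint ranges: [-2.53, 2.53], [-0.77, 2.02], [0.04, 2.7], [-1, 4.14], [0.28, 2.66], [-3.11, 3.11]. Speed limits (rad/s): [2.57, 2.57, 3.14, 3.14, 3.14, 3.14].

### API

Orientations are given as [roll, pitch, yaw] about the fixed x, y, z axes, in that order (R = Rz(yaw) Ry(pitch) Rx(roll)).
In Python, from plant import bot gives the robot as it stands. The module is installed in compiled form; this text tells all that it offers.
- The arm moves only by the shell command python3 -m pendant 'ROWS'. ROWS is JSON, a list of rows, each a list of 3 entries, a list of its own where there are three numbers: the shift along the world's x, y, z as a fraction of full scale, then the turn, a rotation vector about the world's x, y, z as a fraction of full scale, then the opening, from -1 (shut) to 1 (fully open), so that 0 is half open. In form: [[[tx, ty, tz], [rx, ry, rz], claw], ...]. A call has exactly 10 rows; each row shifts and turns the commanded pose from where the row before left it; what a row does not reach is not made up. Full scale, the value 1, is 30 mm for a shift and 0.12 rad for a turn. A row lasts 1/12 s, in which the tool goes at most 41.7 mm and 7.16 degrees, less where a joint would pass 70% of its speed; a pose out of reach is approached as far as the arm can. A call with a number of a shift or a turn outside -1 to 1 is refused whole. A call with a gripper value outside its range is refused whole. The fingers move at their own pace and stop on an object; the grip force is fixed at half the most. Time passes only in rows, so rows that do not move let the fingers close, or fill a call up. It gives the time, the measured TCP pose, the force, the opening and the grip force at its end, in the units of the state.
- bot.get_obs(): the state, without advancing time (a new reading comes with each control period).
- bot.capture(name): name is "side" or "top"; returns the picture (480x640x3 uint8, blue, green, red); there is no depth.
- bot.camera_params(name): a dict with "fovy" (degrees; the focal length in pixels is half the picture's height over the tangent of half this angle, whatever the lens; pixels are square), "cx", "cy" (the principal point, pixels), "camera_from_world" (4x4, takes a point from world to camera coordinates). Camera axes: x right, y down, z forward; pixel columns grow to the right and rows downward; lengths in mm; the calibration is good to about 2 mm. A picture is of the moment at which its call begins. camera_params takes no time and is no camera call.
- bot.close_job(): hands the job in; it is judged then, once.
The state is a dict: "time": time; "joint_positions": joint angles; "dq": joint speeds; "tau": joint torques, N m; "tool_pos": TCP position; "tcp_rot": TCP orientation; "contact_force": force on the tool from outside, world axes, zero at the start; "moment": the same for the moment, N m; "grip_width": finger opening in mm; "finger_force": force on a finger pad.
Only numpy, scipy, OpenCV 4.12 (cv2) and the standard library are available. Lean on these libraries where they do the work, as an engineer would, in place of code of your own. Each camera call takes 0.05 s, during which the arm holds its last target. There are 200 camera calls.

## Working session

There is one attempt and no reset: what is moved stays moved. The work goes in short steps, Python scripts to look and compute and a shell command to move; the robot and the scene stay as the last step left them, time stands still between calls to the robot, and variables do not carry over. Pictures are saved under pics/ and viewed, at most 10 in all, crops included, and the job is handed in when it is done.

```bash
mkdir -p pics
python3 - <<'E'
from plant import bot
import cv2,json
o=bot.get_obs(); print(o)
for n in("top","side"):
    cv2.imwrite(f"pics/{n}0.png",bot.capture(n)); p=bot.camera_params(n); print(n,p)
E
```

```text
{'time': 0.0, 'joint_positions': array([ 1.05797512e+00,  3.42736147e-01,  1.52502158e+00, -5.97533614e-05,
        1.27541600e+00, -1.45979986e-01]), 'dq': array([ 0.00099729, -0.00056278, -0.00167903, -0.00093251,  0.00042754,
       -0.00069262]), 'tau': array([-2.69729033e-03, -4.31249321e+01, -2.44215631e+01,  7.14535592e-02,
        5.60801430e-02, -9.43563828e-05]), 'tool_pos': array([188.09275462, 489.7302156 , 243.03639275]), 'tcp_rot': array([-3.14002008e+00, -1.73456500e-04,  2.77476874e+00]), 'contact_force': array([-0.2712223 ,  0.35519123,  0.05805295]), 'moment': array([-0.02923241, -0.04761709,  0.00517841]), 'finger_force': 0.0, 'grip_width': 91.68184391775712}
top {'fovy': 51.685712833097284, 'cx': 308.2450407698471, 'cy': 238.01756832690631, 'camera_from_world': array([[ 1.85020331e-02, -9.99785148e-01,  9.34518213e-03,
        -5.50106999e+01],
       [-9.84238762e-01, -1.98568796e-02, -1.75726391e-01,
         5.11305776e+02],
       [ 1.75874202e-01, -5.94659497e-03, -9.84394689e-01,
         1.18736121e+03],
       [ 0.00000000e+00,  0.00000000e+00,  0.00000000e+00,
         1.00000000e+00]])}
side {'fovy': 42.920100615753654, 'cx': 317.3677185649891, 'cy': 241.15146289127767, 'camera_from_world': array([[ 8.65493684e-01, -5.00900791e-01,  4.36805006e-03,
        -4.33140531e+02],
       [-3.90405158e-01, -6.79983410e-01, -6.20649961e-01,
         2.32417524e+02],
       [ 3.13854258e-01,  5.35463312e-01, -7.84075599e-01,
         1.65846938e+03],
       [ 0.00000000e+00,  0.00000000e+00,  0.00000000e+00,
         1.00000000e+00]])}
```

View pics/top0.png

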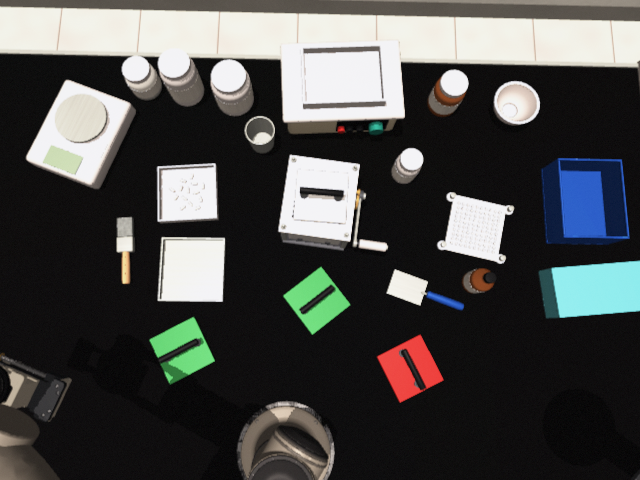

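View pics/side0.png

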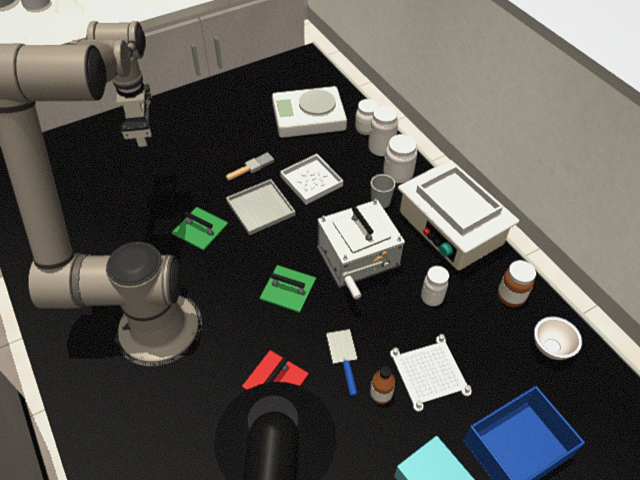

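The top view shows the machine at about (320,200), with its black bar at (322,192) and the white grip at (371,246). The empty steel tray is the nearer one, at (192,270), and the white tray with capsules is at (188,192). I'll enlarge that area to read the pixels more exactly.

Run:
```python
import cv2
i=cv2.imread("pics/top0.png")
a=cv2.resize(i[145:265,270:400],None,fx=6,fy=5*1.0,interpolation=cv2.INTER_CUBIC)
a=cv2.resize(i[147:262,270:400],None,fx=5,fy=5,interpolation=cv2.INTER_CUBIC)
cv2.imwrite("pics/c1.png",a)
b=cv2.resize(i[225:310,150:235],None,fx=6,fy=6,interpolation=cv2.INTER_CUBIC)
cv2.imwrite("pics/c2.png",b)
```

```text
(no output)
```

View pics/c1.png

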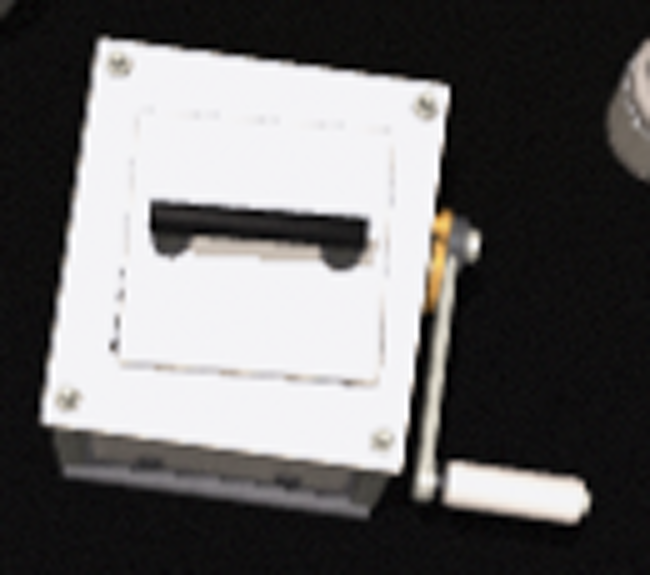

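View pics/c2.png

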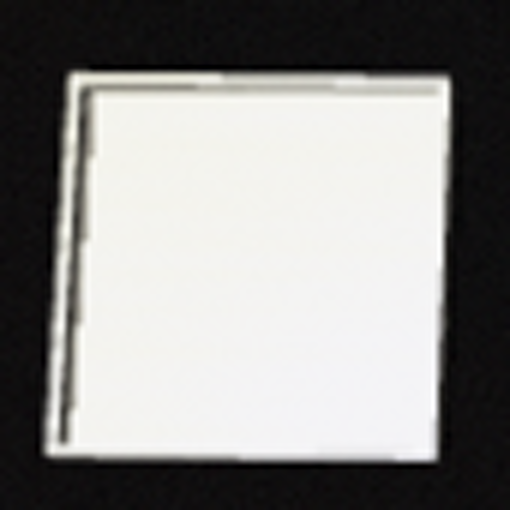

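Crop pixels read from the enlargements:
- **Deck corners:** (98,38), (449,86), (402,472), (42,425).
- **Pin tops:** (120,63), (427,104), (382,438), (68,398).
- **Bar axis:** (150,217) to (369,229).
- **Grip:** (443,486) to (588,500).
- **Tray rim:** (72,72), (450,76), (438,461), (45,457).

```bash
cat > h.py <<'E'
import numpy as np
from plant import bot
def ray(n,uv):
    p=bot.camera_params(n); f=240/np.tan(np.radians(p["fovy"]/2)); M=p["camera_from_world"]
    R,t=M[:3,:3],M[:3,3]
    d=R.T@np.array([(uv[0]-p["cx"])/f,(uv[1]-p["cy"])/f,1]); return -R.T@t,d
def at(n,uv,z):
    o,d=ray(n,uv); return o+d*(z-o[2])/d[2]
def proj(n,P):
    p=bot.camera_params(n); f=240/np.tan(np.radians(p["fovy"]/2)); M=p["camera_from_world"]
    c=M[:3,:3]@np.array(P)+M[:3,3]; return f*c[:2]/c[2]+[p["cx"],p["cy"]]
E
python3 - <<'E'
from h import *
np.set_printoptions(precision=1,suppress=True)
c=lambda u,o,s:[o[0]+(u[0]+.5)/s-.5,o[1]+(u[1]+.5)/s-.5]
def rep(nm,L,z,o=(270,147),s=5):
    P=np.array([at("top",c(u,o,s),z) for u in L]); print(nm,P[:,:2].tolist() and P[:,:2],"ctr",P.mean(0),"edges",[round(float(np.linalg.norm(P[i]-P[i-1])),1) for i in range(len(P))],"angs",[round(float(np.arctan2(*(P[i]-P[i-1])[[1,0]])),3) for i in range(len(P))]); return P
rep("deck",[(98,38),(449,86),(402,472),(42,425)],125)
rep("pins",[(120,63),(427,104),(382,438),(68,398)],143)
rep("plate",[(138,108),(395,128),(380,383),(120,362)],137)
rep("bar",[(150,217),(369,229)],171)
rep("grip",[(443,486),(588,500)],85)
rep("tray",[(72,72),(450,76),(438,461),(45,457)],18,(150,225),6)
E
```

```text
deck [[ 701.2    4.8]
 [ 680.8 -163.6]
 [ 493.  -141.8]
 [ 511.8   26.1]] ctr [596.7 -68.6 125. ] edges [190.5, 169.6, 189.1, 168.9] angs [-0.112, -1.691, 3.026, 1.459]
pins [[ 682.6   -6.6]
 [ 665.6 -151.3]
 [ 505.5 -130.9]
 [ 521.3   13.5]] ctr [593.8 -68.8 143. ] edges [162.6, 145.7, 161.4, 145.3] angs [-0.124, -1.688, 3.015, 1.462]
plate [[ 662.7  -15.4]
 [ 655.5 -136.8]
 [ 532.5 -130.4]
 [ 540.    -9.8]] ctr [597.7 -73.1 137. ] edges [122.9, 121.6, 123.2, 120.8] angs [-0.045, -1.63, 3.089, 1.509]
bar [[ 600.2  -22.7]
 [ 596.6 -122.2]] ctr [598.4 -72.4 171. ] edges [99.6, 99.6] angs [1.535, -1.606]
grip [[ 493.5 -165.2]
 [ 488.1 -235. ]] ctr [ 490.8 -200.1   85. ] edges [70.0, 70.0] angs [1.493, -1.648]
tray [[513.4 327.1]
 [514.9 167.3]
 [353.  164.5]
 [351.5 326.8]] ctr [433.2 246.4  18. ] edges [161.8, 159.7, 161.9, 162.3] angs [0.002, -1.561, -3.124, 1.58]
```

```bash
python3 -m pendant '[[[0.68,-0.94,0],[0,0,-0.52],1],[[0.68,-0.94,0],[0,0,-0.52],1],[[0.68,-0.94,0],[0,0,-0.52],1],[[0.68,-0.94,0],[0,0,-0.52],1],[[0.68,-0.94,0],[0,0,-0.52],1],[[0.68,-0.94,0],[0,0,-0.52],1],[[0.68,-0.94,0],[0,0,-0.52],1],[[0.68,-0.94,0],[0,0,-0.52],1],[[0.68,-0.94,0],[0,0,-0.52],1],[[0.68,-0.94,0],[0,0,-0.52],1]]'; python3 -m pendant '[[[0.68,-0.94,0],[0,0,-0.52],1],[[0.68,-0.94,0],[0,0,-0.52],1],[[0.68,-0.94,0],[0,0,-0.52],1],[[0.68,-0.94,0],[0,0,-0.52],1],[[0.68,-0.94,0],[0,0,-0.52],1],[[0.68,-0.94,0],[0,0,-0.52],1],[[0.68,-0.94,0],[0,0,-0.52],1],[[0.68,-0.94,0],[0,0,-0.52],1],[[0.68,-0.94,0],[0,0,-0.52],1],[[0.68,-0.94,0],[0,0,-0.52],1]]'
```

```text
time: 0.93
tool_pos: [392.8, 206.5, 243.6]
tcp_rot: [-3.141, -0.0, 2.148]
contact_force: [0.1, 0.4, 0.3]
grip_width: 91.9
finger_force: 0.0
time: 1.77
tool_pos: [596.8, -75.4, 243.2]
tcp_rot: [-3.141, -0.0, 1.524]
contact_force: [0.6, 0.6, 1.1]
grip_width: 91.6
finger_force: 0.0
```

```bash
python3 -m pendant '[[[0.05,0.09,-0.36],[0,0,0],1],[[0,0,-0.36],[0,0,0],1],[[0,0,-0.36],[0,0,0],1],[[0,0,-0.36],[0,0,0],1],[[0,0,-0.36],[0,0,0],1],[[0,0,-0.36],[0,0,0],1],[[0,0,-0.36],[0,0,0],1],[[0,0,0],[0,0,0],1],[[0,0,0],[0,0,0],1],[[0,0,0],[0,0,0],0]]'; python3 -m pendant '[[[0,0,0],[0,0,0],-1],[[0,0,0],[0,0,0],-1],[[0,0,0],[0,0,0],-1],[[0,0,0],[0,0,0],-1],[[0,0,0],[0,0,0],-1],[[0,0,0],[0,0,0],-1],[[0,0,0],[0,0,0],-1],[[0,0,0],[0,0,0],-1],[[0,0,0],[0,0,0],-1],[[0,0,0],[0,0,0],-1]]'
```

```text
time: 2.6
tool_pos: [598.1, -71.2, 168.6]
tcp_rot: [3.141, 0.0, 1.527]
contact_force: [-0.6, 0.5, 0.3]
grip_width: 88.4
finger_force: 0.0
time: 3.43
tool_pos: [597.8, -71.2, 168.1]
tcp_rot: [3.142, 0.0, 1.527]
contact_force: [-0.3, -0.0, 0.1]
grip_width: 23.4
finger_force: 0.0
```

```bash
python3 -m pendant '[[[0,0,0],[0,0,0],-1],[[0,0,0],[0,0,0],-1],[[0,0,0],[0,0,0],-1],[[0,0,0],[0,0,0],-1],[[0,0,0],[0,0,0],-1],[[0,0,0.1],[0,0,0],-1],[[0,0,0.2],[0,0,0],-1],[[0,0,0.2],[0,0,0],-1],[[0,0,0.2],[0,0,0],-1],[[0,0,0.2],[0,0,0],-1]]'; python3 -m pendant '[[[0,0,0.3],[0,0,0],-1],[[0,0,0.4],[0,0,0],-1],[[0,0,0.4],[0,0,0],-1],[[0,0,0.4],[0,0,0],-1],[[0,0,0.4],[0,0,0],-1],[[0,0,0.3],[0,0,0],-1],[[0,0,0.2],[0,0,0],-1],[[0,0,0],[0,0,0],-1],[[0,0,0],[0,0,0],-1],[[0,0,0],[0,0,0],-1]]'
python3 - <<'E'
from plant import bot
import cv2
i=bot.capture("side"); cv2.imwrite("pics/s1.png",cv2.resize(i[130:310,220:460],None,fx=3,fy=3))
E
```

```text
time: 4.27
tool_pos: [597.8, -71.2, 195.8]
tcp_rot: [3.141, 0.0, 1.527]
contact_force: [0.4, 0.6, -5.3]
grip_width: 15.1
finger_force: 30.0
time: 5.1
tool_pos: [597.4, -71.2, 266.4]
tcp_rot: [-3.14, -0.0, 1.527]
contact_force: [-0.2, -0.1, -5.8]
grip_width: 15.0
finger_force: 30.0
```

View pics/s1.png

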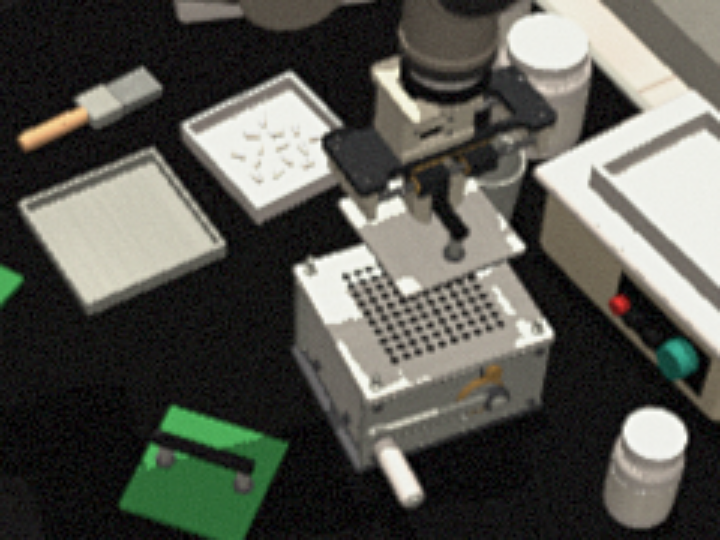

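The picture shows the plate level in the fingers above the open capsule bed, with the bar square between the pads. The lever is still down and the steel tray is empty, so I'll carry the plate to the tray.

```bash
python3 -m pendant '[[[-0.1,0.2,0],[0,0,0.02],-1],[[-0.2,0.4,0],[0,0,0.02],-1],[[-0.3,0.58,0],[0,0,0.02],-1],[[-0.3,0.58,0],[0,0,0.02],-1],[[-0.3,0.58,0],[0,0,0.02],-1],[[-0.3,0.58,0],[0,0,0.02],-1],[[-0.3,0.58,0],[0,0,0.02],-1],[[-0.3,0.58,0],[0,0,0.02],-1],[[-0.3,0.58,0],[0,0,0.02],-1],[[-0.3,0.58,0],[0,0,0.02],-1]]'; python3 -m pendant '[[[-0.3,0.58,0],[0,0,0.02],-1],[[-0.3,0.58,0],[0,0,0.02],-1],[[-0.3,0.58,0],[0,0,0.02],-1],[[-0.3,0.58,0],[0,0,0.02],-1],[[-0.3,0.58,0],[0,0,0.02],-1],[[-0.3,0.58,0],[0,0,0.02],-1],[[-0.3,0.58,0],[0,0,0.02],-1],[[-0.3,0.58,0],[0,0,0.02],-1],[[-0.2,0.4,0],[0,0,0.02],-1],[[-0.1,0.2,0],[0,0,0.02],-1]]'
```

```text
time: 5.98
tool_pos: [515.3, 87.8, 267.1]
tcp_rot: [-3.141, -0.0, 1.552]
contact_force: [-0.0, 1.4, -4.6]
grip_width: 15.0
finger_force: 30.0
time: 6.82
tool_pos: [433.7, 245.1, 267.1]
tcp_rot: [-3.141, -0.001, 1.577]
contact_force: [-0.5, -0.3, -4.2]
grip_width: 15.0
finger_force: 30.0
```

```bash
python3 -m pendant '[[[0,0,0],[0,0,0],-1],[[0,0,-0.3],[0,0,0],-1],[[0,0,-0.6],[0,0,0],-1],[[0,0,-0.8],[0,0,0],-1],[[0,0,-0.8],[0,0,0],-1],[[0,0,-0.8],[0,0,0],-1],[[0,0,-0.8],[0,0,0],-1],[[0,0,-0.6],[0,0,0],-1],[[0,0,-0.3],[0,0,0],-1],[[0,0,0],[0,0,0],-1]]'
python3 - <<'E'
from plant import bot
import cv2
i=bot.capture("side"); cv2.imwrite("pics/s2.png",cv2.resize(i[100:280,180:420],None,fx=3,fy=3))
i=bot.capture("top"); cv2.imwrite("pics/t2.png",i)
E
```

```text
time: 7.65
tool_pos: [434.8, 242.0, 114.9]
tcp_rot: [-3.137, 0.002, 1.574]
contact_force: [-0.9, 0.6, -4.4]
grip_width: 15.1
finger_force: 30.0
```

View pics/s2.png

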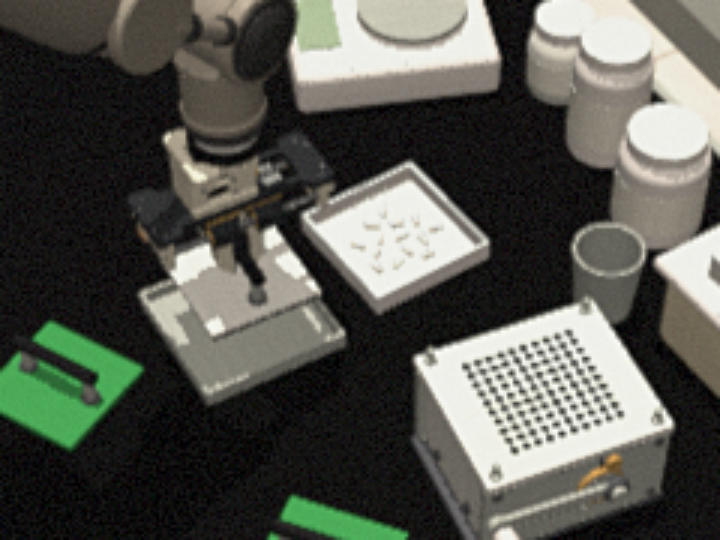

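The plate hangs level over the steel tray, and the white tray is clear of it. The tool sits about 5 mm short in y, so I'll correct that and lower.

```bash
python3 -m pendant '[[[-0.04,0.1,-0.2],[0,0,0],-1],[[-0.03,0.08,-0.4],[0,0,0],-1],[[0,0,-0.4],[0,0,0],-1],[[0,0,-0.4],[0,0,0],-1],[[0,0,-0.3],[0,0,0],-1],[[0,0,-0.2],[0,0,0],-1],[[0,0,-0.1],[0,0,0],-1],[[0,0,0],[0,0,0],-1],[[0,0,0],[0,0,0],-1],[[0,0,0],[0,0,0],-1]]'
```

```text
time: 8.58
tool_pos: [434.1, 248.8, 57.7]
tcp_rot: [3.14, -0.0, 1.575]
contact_force: [-0.3, -1.1, -3.5]
grip_width: 15.2
finger_force: 30.0
```

```bash
python3 -m pendant '[[[-0.03,-0.03,-0.05],[0,0,0],-1],[[0,0,-0.05],[0,0,0],-1],[[0,0,-0.05],[0,0,0],-1],[[0,0,-0.05],[0,0,0],-1],[[0,0,-0.05],[0,0,0],-1],[[0,0,-0.04],[0,0,0],-1],[[0,0,-0.04],[0,0,0],-1],[[0,0,0],[0,0,0],-1],[[0,0,0],[0,0,0],-1],[[0,0,0],[0,0,0],-1]]'
```

```text
time: 9.42
tool_pos: [432.8, 247.7, 47.2]
tcp_rot: [3.141, 0.0, 1.575]
contact_force: [-0.3, -0.4, -4.2]
grip_width: 15.2
finger_force: 30.0
```

```bash
python3 -m pendant '[[[0,0,-0.02],[0,0,0],-1],[[0,0,-0.02],[0,0,0],-1],[[0,0,-0.02],[0,0,0],-1],[[0,0,0],[0,0,0],-1],[[0,0,0],[0,0,0],-1],[[0,0,0],[0,0,0],-1],[[0,0,0],[0,0,0],-1],[[0,0,0],[0,0,0],-1],[[0,0,0],[0,0,0],-1],[[0,0,0],[0,0,0],-1]]'
```

```text
time: 10.25
tool_pos: [432.8, 247.7, 47.0]
tcp_rot: [3.141, -0.0, 1.575]
contact_force: [-5.4, -2.7, 12.5]
grip_width: 15.1
finger_force: 30.0
```

The wrist force rose to +12.5 N, so the plate is on the tray floor. I'll ease off and release.

```bash
python3 -m pendant '[[[0,0,0.03],[0,0,0],-1],[[0,0,0],[0,0,0],-1],[[0,0,0],[0,0,0],-1],[[0,0,0],[0,0,0],-0.6],[[0,0,0],[0,0,0],-0.3],[[0,0,0],[0,0,0],0],[[0,0,0],[0,0,0],0.4],[[0,0,0],[0,0,0],0.6],[[0,0,0],[0,0,0],0.6],[[0,0,0],[0,0,0],0.6]]'; python3 -m pendant '[[[0,0,0],[0,0,0],0.6],[[0,0,0.1],[0,0,0],0.6],[[0,0,0.3],[0,0,0],0.6],[[0,0,0.5],[0,0,0],0.6],[[0,0,0.8],[0,0,0],0.6],[[0,0,1],[0,0,0],0.6],[[0,0,1],[0,0,0],0.6],[[0,0,1],[0,0,0],0.6],[[0,0,1],[0,0,0],0.6],[[0,0,0.8],[0,0,0],0.6]]'
```

```text
time: 11.08
tool_pos: [432.8, 247.7, 46.3]
tcp_rot: [3.142, 0.0, 1.575]
contact_force: [0.2, -0.7, 0.0]
grip_width: 53.6
finger_force: 0.0
time: 11.92
tool_pos: [432.9, 247.8, 244.7]
tcp_rot: [3.139, -0.001, 1.575]
contact_force: [-0.5, -0.2, 0.3]
grip_width: 73.5
finger_force: 0.0
```

```bash
python3 -m pendant '[[[0.1,-0.4,0],[0,0,-0.05],0.6],[[0.1,-0.7,0],[0,0,-0.05],0.6],[[0.09,-0.81,0],[0,0,-0.05],0.6],[[0.09,-0.81,0],[0,0,-0.05],0.6],[[0.09,-0.81,0],[0,0,-0.05],0.6],[[0.09,-0.81,0],[0,0,-0.05],0.6],[[0.09,-0.81,0],[0,0,-0.05],0.6],[[0.09,-0.81,0],[0,0,-0.05],0.6],[[0.09,-0.81,0],[0,0,-0.05],0.6],[[0.09,-0.81,0],[0,0,-0.05],0.6]]'; python3 -m pendant '[[[0.09,-0.81,0],[0,0,-0.05],0.6],[[0.09,-0.81,0],[0,0,-0.05],0.6],[[0.09,-0.81,0],[0,0,-0.05],0.6],[[0.09,-0.81,0],[0,0,-0.05],0.6],[[0.09,-0.81,0],[0,0,-0.05],0.6],[[0.09,-0.81,0],[0,0,-0.05],0.6],[[0.09,-0.81,0],[0,0,-0.05],0.6],[[0.09,-0.81,0],[0,0,-0.05],0.6],[[0.09,-0.7,0],[0,0,-0.05],0.6],[[0.09,-0.3,0],[0,0,-0.05],0.6]]'
python3 - <<'E'
from plant import bot
import cv2
i=bot.capture("side"); cv2.imwrite("pics/s3.png",cv2.resize(i[130:310,200:440],None,fx=3,fy=3)); cv2.imwrite("pics/t3.png",bot.capture("top"))
E
```

```text
time: 12.75
tool_pos: [460.2, 19.1, 242.2]
tcp_rot: [3.141, 0.0, 1.515]
contact_force: [-0.2, 0.9, 0.2]
grip_width: 73.4
finger_force: 0.0
time: 13.58
tool_pos: [487.3, -206.5, 242.1]
tcp_rot: [3.141, 0.001, 1.452]
contact_force: [0.2, 0.3, 1.1]
grip_width: 73.1
finger_force: 0.0
```

View pics/s3.png

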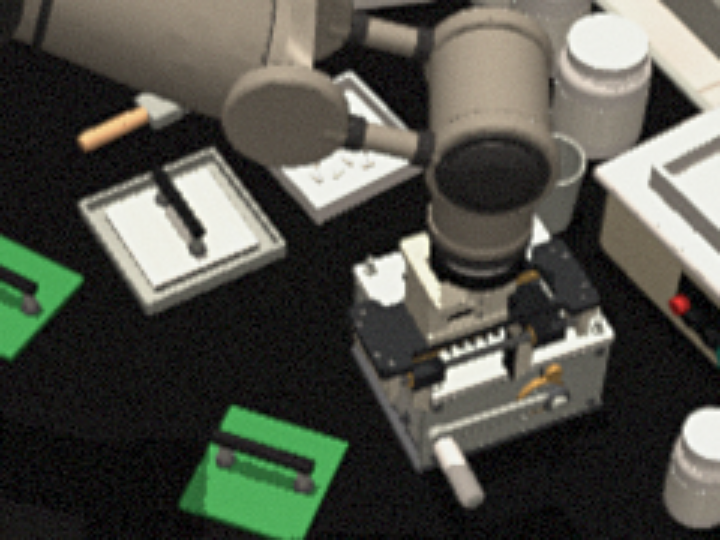

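The plate lies flat and centred in the steel tray, bar up, and the lever is still down with the grip at crop pixel (457,470). I'll check that against the predicted grip position.

```bash
python3 -c "
from h import *
print(proj('side',[490.3,-199.8,84]),(200+457/3,130+470/3))"
python3 -m pendant '[[[0.08,-0.02,-0.3],[0,0,0],0.6],[[0,0,-0.6],[0,0,0],0.6],[[0,0,-0.8],[0,0,0],0.6],[[0,0,-0.8],[0,0,0],0.6],[[0,0,-0.6],[0,0,0],0.6],[[0,0,-0.4],[0,0,0],0.6],[[0,0,-0.2],[0,0,0],0.6],[[0,0,0],[0,0,0],0.6],[[0,0,0],[0,0,0],0.6],[[0,0,0],[0,0,0],0.6]]'
```

```text
[351.49956949 287.59803783] (352.33333333333337, 286.66666666666663)
time: 14.52
tool_pos: [490.3, -204.5, 131.3]
tcp_rot: [3.14, 0.001, 1.455]
contact_force: [0.6, 0.0, -0.3]
grip_width: 73.6
finger_force: 0.0
```

```bash
python3 -m pendant '[[[0,-0.1,-0.3],[0,0,0],0.6],[[0,0,-0.4],[0,0,0],0.6],[[0,0,-0.4],[0,0,0],0.6],[[0,0,-0.3],[0,0,0],0.6],[[0,0,-0.17],[0,0,0],0.6],[[0,0,0],[0,0,0],0.6],[[0,0,0],[0,0,0],0.6],[[0,0,0],[0,0,0],-0.2],[[0,0,0],[0,0,0],-1],[[0,0,0],[0,0,0],-1]]'; python3 -m pendant '[[[0,0,0],[0,0,0],-1],[[0,0,0],[0,0,0],-1],[[0,0,0],[0,0,0],-1],[[0,0,0],[0,0,0],-1],[[0,0,0],[0,0,0],-1],[[0,0,0],[0,0,0],-1],[[0,0,0],[0,0,0],-1],[[0,0,0],[0,0,0],-1],[[0,0,0],[0,0,0],-1],[[0,0,0],[0,0,0],-1]]'
```

```text
time: 15.35
tool_pos: [490.1, -207.9, 83.8]
tcp_rot: [3.14, 0.0, 1.455]
contact_force: [0.8, 0.0, 0.7]
grip_width: 58.1
finger_force: 0.0
time: 16.18
tool_pos: [490.5, -207.8, 83.4]
tcp_rot: [3.14, 0.0, 1.455]
contact_force: [5.7, 0.4, -1.4]
grip_width: 21.2
finger_force: 30.0
```

```bash
python3 -c "
import numpy as np
a=np.linspace(.04,1.571,21); s=-120*np.cos(a); z=120*np.sin(a)
print(np.round(np.c_[np.diff(s)*.993,np.diff(s)*-.118,np.diff(z)]/30,3).tolist())"
```

```text
[[0.024, -0.003, 0.305], [0.047, -0.006, 0.302], [0.07, -0.008, 0.298], [0.092, -0.011, 0.292], [0.114, -0.014, 0.284], [0.135, -0.016, 0.274], [0.156, -0.018, 0.263], [0.175, -0.021, 0.25], [0.194, -0.023, 0.236], [0.211, -0.025, 0.22], [0.227, -0.027, 0.203], [0.242, -0.029, 0.185], [0.255, -0.03, 0.166], [0.267, -0.032, 0.146], [0.277, -0.033, 0.125], [0.286, -0.034, 0.103], [0.293, -0.035, 0.081], [0.298, -0.035, 0.058], [0.302, -0.036, 0.035], [0.304, -0.036, 0.012]]
```

```bash
python3 -m pendant '[[[0.02,0,0.3],[0,0,0],-1],[[0.05,-0.01,0.3],[0,0,0],-1],[[0.07,-0.01,0.3],[0,0,0],-1],[[0.09,-0.01,0.29],[0,0,0],-1],[[0.11,-0.01,0.28],[0,0,0],-1],[[0.14,-0.02,0.27],[0,0,0],-1],[[0.16,-0.02,0.26],[0,0,0],-1],[[0,0,0],[0,0,0],-1],[[0,0,0],[0,0,0],-1],[[0,0,0],[0,0,0],-1]]'
```

```text
time: 17.02
tool_pos: [508.8, -210.0, 142.8]
tcp_rot: [-3.141, -0.0, 1.455]
contact_force: [4.4, 0.8, -4.6]
grip_width: 21.2
finger_force: 30.0
```

Forces stay low, so I'll continue the arc.

```bash
python3 -m pendant '[[[0.18,-0.02,0.25],[0,0,0],-1],[[0.19,-0.02,0.24],[0,0,0],-1],[[0.21,-0.03,0.22],[0,0,0],-1],[[0.23,-0.03,0.2],[0,0,0],-1],[[0.24,-0.03,0.19],[0,0,0],-1],[[0.26,-0.03,0.17],[0,0,0],-1],[[0.27,-0.03,0.15],[0,0,0],-1],[[0,0,0],[0,0,0],-1],[[0,0,0],[0,0,0],-1],[[0,0,0],[0,0,0],-1]]'
```

```text
time: 17.85
tool_pos: [555.9, -215.6, 185.8]
tcp_rot: [-3.141, -0.0, 1.455]
contact_force: [-0.9, -0.7, -3.8]
grip_width: 20.9
finger_force: 30.0
```

```bash
python3 -m pendant '[[[0.28,-0.03,0.13],[0,0,0],-1],[[0.29,-0.03,0.1],[0,0,0],-1],[[0.29,-0.04,0.08],[0,0,0],-1],[[0.3,-0.04,0.06],[0,0,0],-1],[[0.3,-0.04,0.03],[0,0,0],-1],[[0.3,-0.04,0.01],[0,0,0],-1],[[0,0,0],[0,0,0],-1],[[0,0,0],[0,0,0],-1],[[0,0,0],[0,0,0],-1],[[0,0,0],[0,0,0],-1]]'
python3 - <<'E'
from plant import bot
import cv2
i=bot.capture("side"); a=cv2.resize(i[130:310,200:440],None,fx=3,fy=3)
cv2.imwrite("pics/s4.png",a); t=bot.capture("top"); cv2.imwrite("pics/t4.png",t)
E
```

```text
time: 18.68
tool_pos: [608.7, -222.1, 198.6]
tcp_rot: [3.141, -0.0, 1.455]
contact_force: [-3.2, 2.0, 2.9]
grip_width: 21.2
finger_force: 30.0
```

View pics/s4.png

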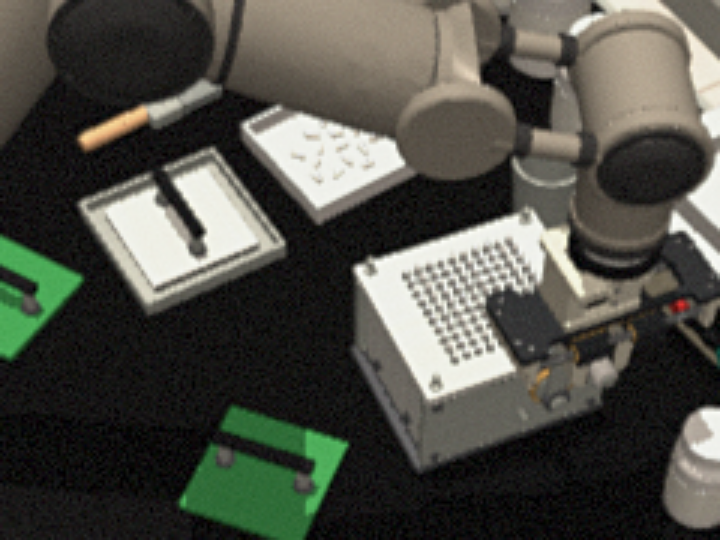

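The picture shows the capsules standing above the deck, the lever upright in the grip, and the plate untouched in the steel tray. The tool x of 608.7 against the pivot line at about 608 puts the lever within a few hundredths of a radian of upright. I'll hold once more and hand in.

```bash
python3 -m pendant '[[[0,0,0],[0,0,0],-1],[[0,0,0],[0,0,0],-1],[[0,0,0],[0,0,0],-1],[[0,0,0],[0,0,0],-1],[[0,0,0],[0,0,0],-1],[[0,0,0],[0,0,0],-1],[[0,0,0],[0,0,0],-1],[[0,0,0],[0,0,0],-1],[[0,0,0],[0,0,0],-1],[[0,0,0],[0,0,0],-1]]'; python3 -c "
from plant import bot
print(bot.close_job())"
```

```text
time: 19.62
tool_pos: [608.7, -222.1, 198.6]
tcp_rot: [-3.141, -0.0, 1.455]
contact_force: [-4.6, 4.3, 3.4]
grip_width: 21.1
finger_force: 30.0
the job is handed in; nothing more can be done
None
```

I set the press plate down flat in the steel tray with its bar up, then swung the cam lever upright by its white grip and handed the job in at about 20 s while still holding it; no verdict came back.

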